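Put the upper tray on the test-tile rack

TASK

Fit the upper tray to the little wooden test-tile rack: pick up the tray that matches the rack's four posts by its bar handle and lower it so that every corner hole drops over its own post. Bring it down onto the two rails before letting go, and leave it lying flat there; leave the shorter, square tray where it is.

Things in the scene. Friction and masses are not known exactly. Their poses are not given: they have to be found in the camera images.
- tile_rack: Pale wooden tile rack, fixed to the worktop. Origin: centre of its underside, z up, y along its longer side. Board 92 (x) x 122 (y) x 8 mm; two rails along x, 16 mm wide, at y = +-45 mm, tops 44 mm above the underside; on them four dowel posts, 8 mm thick, at x = +-30, y = +-45 mm, tapering over the last 12 mm to blunt tips at 82 mm. Two tiles lie between the rails, below their tops.
- tile_tray: The fitting tray, loose, the longer of two: plywood 92 (x) x 122 (y) x 8 mm, 22 mm holes at x = +-30, y = +-45 mm, 4 mm lips on the long edges. Origin: centre of its underside, z up; goes on either way round. Bow handle in the middle: a bar along x, 12 mm thick (y), 64 long, 44 to 60 mm above the underside, on legs at x = +-25 mm. 0.14 to 0.28 kg, centre of mass under the bar.
- short_tray: The other tray, loose, which does not fit and stays where it is: the same make, handle and hole size, but square, 92 x 92 x 8 mm, with its holes at x = +-30, y = +-30 mm. Origin: centre of the board's underside, z up, handle bar along x.

How it is judged:
On the way, in this order (a step that is already met when the one before it is completed fails the run):
1. the longer tray is held by the fingers and lifted, its underside more than 80 mm above the worktop (height (world z) of tile_tray above 0.08 m and contact force between the fingers and tile_tray above 0.5 N), for 0.1 s.
2. still held, the tray is down over the posts: its underside no more than 10 mm above the rails, its centre within 14 mm of the rack's, turned less than 0.25 rad (z of tile_tray in the frame of tile_rack below 0.054 m and contact force between the fingers and tile_tray above 0.5 N and horizontal distance between tile_tray and tile_rack below 0.014 m and angle between the y axis of tile_tray and the y axis of tile_rack, either way round below 0.25 rad), for 0.05 s.
At the end, for the whole second after the job is handed in: The longer tray lies at rest on the two rails, released: underside 40 to 48 mm above the rack's underside (rails at 44), centre within 14 mm of the rack's centre, turned less than 0.25 rad from it (either way round), tilted less than 0.07 rad, so that all four holes are over their posts (z of tile_tray in the frame of tile_rack between 0.04 and 0.048 m and angle between tile_tray's own z axis and vertical below 0.07 rad and horizontal distance between tile_tray and tile_rack below 0.014 m and angle between the y axis of tile_tray and the y axis of tile_rack, either way round below 0.25 rad and linear speed of tile_tray below 0.02 m/s and contact force between the fingers and tile_tray below 0.1 N); the robot touches nothing.
It fails at once if the shorter, square tray is shifted by more than 25 mm (distance of short_tray from where it was at the start of the episode above 0.025 m).
It also fails if it takes over 45 s, if anything falls off the work surface, if the arm or the gripper's body presses on something with over 40 N, if the wrist force passes 120 N, or if a joint passes its speed limit or range.

ROBOT

A 6-joint arm with a two-finger parallel gripper is mounted at the origin on a cart in front of the work surface, level with it; the furniture and walls round the work are solid. World frame = base frame: x ahead of the robot, y to its left, z up, the work surface at z = 0. Lengths are in m, angles in rad, forces in N, time in s.
With the tool pointing down it reaches from about 0.35 to 0.85 m from the base axis. Payload 8.1 kg.
Tool frame: the origin (TCP) lies on the centre line of the jaws, within the pads' length; the fingertips stand 22 mm ahead of it and the grasp point (between the pads) lies 3 mm ahead of it; z points along the fingers, y is the line along which they close (so a half turn about z gives the same grasp; the last joint's range is limited). The gripper opens to 93 mm and grips with 3 to 60 N. Pads are 15 mm wide; open, the fingers measure 128 mm over their backs; the gripper's body (75 mm by 188 mm) begins 65 mm behind the grasp point.
Start: joints at [-1.19, 0.13, 1.488, -0, 1.523, -0.085], TCP at [0.27, -0.536, 0.241] pointing down, gripper open.
Joint ranges: [-2.96, 2.96], [-0.89, 2.26], [0.02, 2.5], [-1.34, 4.48], [0, 2.73], [-2.66, 2.66]. Speed limits (rad/s): [2.39, 2.39, 2.79, 3.14, 3.14, 3.14].

INTERFACE

Orientations are given as a rotation vector (axis times angle).
In Python, from plant import robot, camrig, probe_bus gives the robot as it stands (robot), with the cameras (camrig) and the readings (probe_bus).
- The arm moves only by the tool creep_tool, called after "Request:" by a JSON object that holds its "name" and its "arguments", one argument or row to a line. Schema: {"type":"object","properties":{"segments":{"type":"array","items":{"type":"array","items":{"type":"number"},"minItems":5,"maxItems":5},"minItems":1,"maxItems":20},"force":{"type":"number"},"only":{"type":"string"},"quiet":{"type":"boolean"},"lines":{"type":"string"}},"required":["segments"],"additionalProperties":false}. segments is a list of rows, 1 to 20 of them, each of 5 numbers: the finger opening in m, then dx, dy, dz in shares of the most that a row can go, 1 being 50 mm, then a turn about the tool's z in a scale on which 1.0 is 4 rad; each row shifts and turns the commanded pose from where the row before left it, along the tool's axes as they then stand; what a row does not reach is not made up. A row lasts 1/10 s, in which the tool goes at most 0.05 m and 0.15 rad, less where a joint would pass 70% of its speed; a pose out of reach is approached as far as the arm can. The fingers move at their own pace and stop on an object; force is the grip in N (left out, the last holds). Time passes only in rows, so rows that do not move let the fingers close. The tool returns the time, the measured TCP pose, the force, the opening and the grip force at its end. only (a regular expression) keeps the lines of the reply that match it, lines (a string "A,B") keeps lines A to B, and quiet returns only ok. No shift or turn number may pass 1 either way. Input that does not fit is refused with a message, and nothing moves.
- probe_bus.read_state(): the state, without advancing time (a new reading comes with each control period).
- camrig.read_camera(name): name is "scene" or "top"; returns a dict with "image" (384x512x3 uint8, red, green, blue), "fx", "fy", "cx", "cy" (pixels), "R" (3x3) and "t" (3): a world point X has camera coordinates R X + t. Camera axes: x right, y down, z forward; pixel columns grow to the right and rows downward; lengths in m; the calibration is good to about 2 mm. A picture is of the moment at which its call begins. There is no depth.
- robot.close_job(): hands the job in; it is judged then, once.
The state is a dict: "t": time; "q": joint angles; "dq": joint speeds; "joint_torque": joint torques, N m; "tool_pos": TCP position; "orientation": TCP orientation; "force": force on the tool from outside, world axes, zero at the start; "wrist_torque": the same for the moment, N m; "opening": finger opening in m; "gripper_force": force on a finger pad.
Only numpy, scipy, OpenCV 4.12 (cv2) and the standard library are available. Lean on these libraries where they do the work, as an engineer would, in place of code of your own. Each camera call takes 0.05 s, during which the arm holds its last target. There are 200 camera calls.

## Working session

There is one attempt and no reset: what is moved stays moved. The work goes in short steps, Python scripts to look and compute and a tool call to move; the robot and the scene stay as the last step left them, time stands still between calls to the robot, and variables do not carry over. Pictures are saved under pics/ and viewed, at most 10 in all, crops included, and the job is handed in when it is done.

```bash
ls; mkdir -p pics
```

Run:
```python
from plant import robot, camrig, probe_bus
import cv2,numpy as np
for n in("scene","top"):
    c=camrig.read_camera(n); cv2.imwrite(f"pics/{n}0.png",cv2.cvtColor(c["image"],cv2.COLOR_RGB2BGR))
    print(n,c["fx"],c["fy"],c["cx"],c["cy"],np.round(c["R"],4).tolist(),np.round(c["t"],4).tolist())
s=probe_bus.read_state();print(s["t"],s["tool_pos"],s["orientation"],s["opening"])
```

```text
pics
plant.py
scene 361.8164749368637 361.8164749368637 250.7867734021551 190.1349313501725 [[0.5523, -0.8336, -0.0015], [-0.4675, -0.3083, -0.8285], [0.6902, 0.4583, -0.56]] [-0.4964, 0.1782, 0.6782]
top 400.72486343330587 400.72486343330587 255.61122583045386 190.5874433485784 [[-0.097, -0.9953, 0.0055], [-0.9718, 0.0935, -0.2166], [0.2151, -0.0264, -0.9762]] [-0.262, 0.4865, 0.7738]
0.1 [ 0.269333   -0.5356414   0.23972378] [-3.05523864e+00 -7.24719955e-01  3.35366646e-04] 0.09302037395563034
```

View pics/scene0.png

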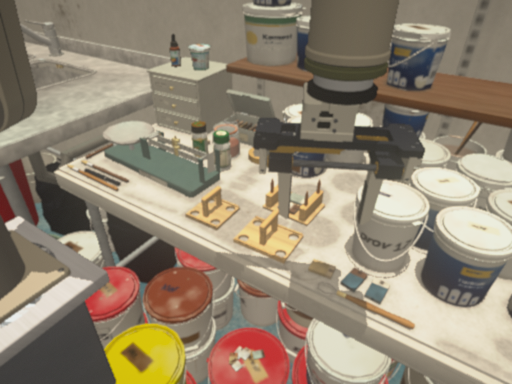

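View pics/top0.png

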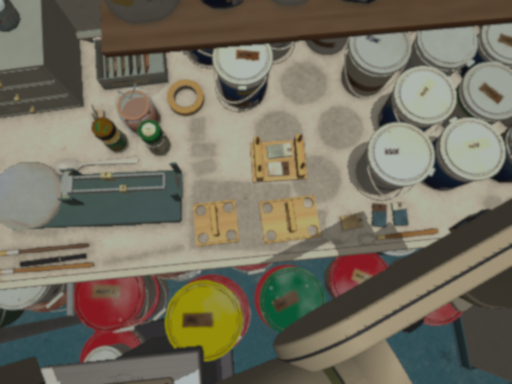

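The top view shows the square tray at about (216,223), the long tray at (289,219) and the rack at (279,158). In the scene view the gripper covers part of the rack. I'll enlarge crops of both.

Run:
```python
import cv2
a=cv2.imread("pics/top0.png")[125:250,185:330]; cv2.imwrite("pics/topc.png",cv2.resize(a,None,fx=5,fy=4.8*1,interpolation=cv2.INTER_CUBIC))
a=cv2.imread("pics/scene0.png")[170:270,180:335]; cv2.imwrite("pics/scenec.png",cv2.resize(a,None,fx=5,fy=5,interpolation=cv2.INTER_CUBIC))
```

```text
(no output)
```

View pics/topc.png

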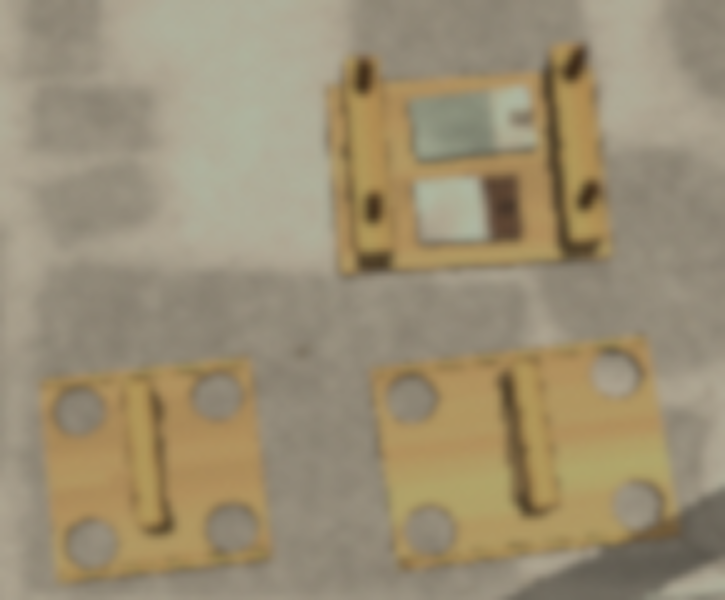

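View pics/scenec.png

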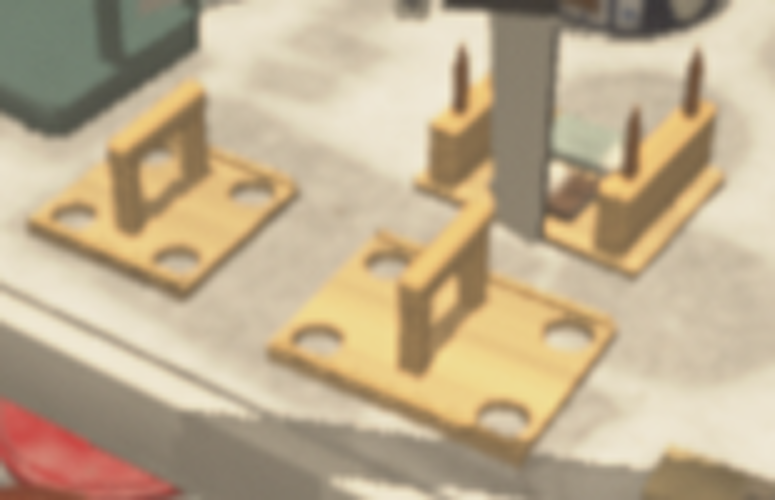

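Top crop: the long tray's holes are at (410,398), (615,372), (640,503) and (430,530). The post tips are at (366,60), (580,48), (375,195) and (596,183). Scene crop: the same holes are at (387,263), (567,334), (502,416) and (318,338). The visible tips are at (462,46), (697,50) and (634,110), and the fourth is behind a finger.

Create h.py:
```python
import numpy as np
from scipy.optimize import least_squares
from plant import robot, camrig, probe_bus
def cams(): return {n:camrig.read_camera(n) for n in("top","scene")}
def proj(c,X):
    p=np.asarray(X)@np.array(c["R"]).T+c["t"]; return np.c_[c["fx"]*p[:,0]/p[:,2]+c["cx"],c["fy"]*p[:,1]/p[:,2]+c["cy"]]
def pc(n,u): # crop->pixel
    u=np.array(u,float)+.5
    return u/[5,4.8]+[185,125]-.5 if n=="top" else u/5+[180,170]-.5
def tri(C,obs):
    f=lambda X:np.concatenate([(proj(C[n],[X])[0]-p) for n,p in obs.items()])
    return least_squares(f,[.5,-.2,.05]).x
def fit(C,model,obs): # obs: list (cam, model idx, pixel); finds x,y,z,yaw
    def f(p):
        c,s=np.cos(p[3]),np.sin(p[3]); X=np.array(model)@np.array([[c,s,0],[-s,c,0],[0,0,1]])+p[:3]
        return np.concatenate([proj(C[n],X[[i]])[0]-u for n,i,u in obs])
    r=least_squares(f,[.5,-.2,.0,0]); return r.x,np.abs(r.fun).max()
```

Run:
```python
from h import *
C=cams(); np.set_printoptions(precision=4,suppress=True)
def both(name,T,S,model=None):
    for i,(a,b) in enumerate(zip(T,S)):
        if b: print(name,i,tri(C,{"top":pc("top",a),"scene":pc("scene",b)}))
    if model is not None:
        o=[("top",i,pc("top",a)) for i,a in enumerate(T)]+[("scene",i,pc("scene",b)) for i,b in enumerate(S) if b]
        print(name,"fit",fit(C,model,o))
q=lambda dx,dy:[(dx,dy,0),(dx,-dy,0),(-dx,-dy,0),(-dx,dy,0)]
both("hole",[(410,398),(615,372),(640,503),(430,530)],[(387,263),(567,334),(502,416),(318,338)],q(.03,.045))
both("tip",[(366,60),(580,48),(596,183),(375,195)],[(462,46),(697,50),(634,110),None],q(.03,.045))
both("bar",[(528,362),(544,510)],[(480,205),(412,280)],[(.032,0,0),(-.032,0,0)])
both("short",[(80,412),(218,396),(232,527),(91,543)],[(157,158),(251,192),(177,259),(73,215)],q(.03,.03))
from scipy.spatial.transform import Rotation as R
s=probe_bus.read_state(); print(s["tool_pos"],R.from_rotvec(s["orientation"]).as_matrix())
```

```text
hole 0 [ 0.4293 -0.3286  0.0075]
hole 1 [ 0.4328 -0.4187  0.0061]
hole 2 [ 0.3722 -0.4213  0.0077]
hole 3 [ 0.3695 -0.3313  0.0078]
hole fit (array([ 0.4009, -0.375 ,  0.0073,  0.0358]), np.float64(0.5156810185954441))
tip 0 [ 0.5648 -0.3106  0.0516]
tip 1 [ 0.5624 -0.4112  0.0799]
tip 2 [ 0.5012 -0.4098  0.0809]
tip fit (array([ 0.5335, -0.3633,  0.071 ,  0.0636]), np.float64(10.424596068672486))
bar 0 [ 0.4307 -0.3751  0.0593]
bar 1 [ 0.369  -0.3762  0.0605]
bar fit (array([ 0.4   , -0.3756,  0.0598,  0.0219]), np.float64(1.0227773015965909))
short 0 [ 0.438  -0.1865  0.0042]
short 1 [ 0.438  -0.246   0.0081]
short 2 [ 0.3789 -0.2473  0.0076]
short 3 [ 0.3774 -0.1869  0.0081]
short fit (array([ 0.4081, -0.2167,  0.007 ,  0.0144]), np.float64(0.8380976863195713))
[ 0.2694 -0.5358  0.24  ] [[ 0.8935  0.4491 -0.0004]
 [ 0.4491 -0.8935  0.0011]
 [ 0.0001 -0.0011 -1.    ]]
```

The visible left tip in the scene view is the near-left post (−x, +y), so I had matched it to the wrong one. I'll refit the rack with that corrected and check how close the bucket is.

Run:
```python
from h import *
C=cams(); np.set_printoptions(precision=4,suppress=True)
q=[(.03,.045,0),(.03,-.045,0),(-.03,-.045,0),(-.03,.045,0)]
T=[(366,60),(580,48),(596,183),(375,195)]; S=[None,(697,50),(634,110),(462,46)]
print(tri(C,{"top":pc("top",T[3]),"scene":pc("scene",S[3])}))
print(fit(C,q,[("top",i,pc("top",a)) for i,a in enumerate(T)]+[("scene",i,pc("scene",b)) for i,b in enumerate(S) if b]))
# bucket 'Drov': lid left/right/front rim
print("lid L",tri(C,{"top":np.array([368,155.]),"scene":np.array([374,186.])}))
for z in(.12,.15,.18,.2):
    c=C["top"]; 
    for u in((368,158),(400,121)):
        d=np.array(c["R"]).T@[(u[0]-c["cx"])/c["fx"],(u[1]-c["cy"])/c["fy"],1]; o=-np.array(c["R"]).T@c["t"]; print(z,o+d*(z-o[2])/d[2])
```

```text
[ 0.5046 -0.3201  0.081 ]
(array([ 0.5332, -0.3658,  0.0806, -0.0342]), np.float64(0.45285721696154724))
lid L [ 0.4962 -0.5357  0.1387]
0.12 [ 0.4879 -0.5287  0.12  ]
0.12 [ 0.5574 -0.6038  0.12  ]
0.15 [ 0.4795 -0.5189  0.15  ]
0.15 [ 0.5462 -0.591   0.15  ]
0.18 [ 0.4712 -0.5091  0.18  ]
0.18 [ 0.535  -0.5781  0.18  ]
0.2 [ 0.4656 -0.5025  0.2   ]
0.2 [ 0.5276 -0.5696  0.2   ]
```

Rack centre is (0.533, −0.366) with yaw −0.034, and its tips stand at z 0.081. The long tray is at (0.4005, −0.3755) with yaw about 0.037, and its bar top is at 0.060. The bucket edge, at y of about −0.53, is clear of the gripper. Moving above the tray.

Careful with the scale: shifts go in shares of 50 mm and turns go in shares of 4 rad. That gives: 0.0378 m is 0.756, -0.0169 m is -0.338, 0.107 rad / 4 = 0.0268.

Request:
{"name": "creep_tool", "arguments": {
  "segments": [
    [0.06, 0.756, -0.338, 0, 0],
    [0.06, 0.756, -0.338, 0, 0],
    [0.06, 0.756, -0.338, 0, 0],
    [0.06, 0.756, -0.338, 0, 0],
    [0.06, 0.756, -0.338, 0, 0],
    [0.06, 0, 0, 0, 0.0268],
    [0.06, 0, 0, 0, 0.0268],
    [0.06, 0, 0, 0, 0.0268],
    [0.06, 0, 0, 0, 0.0268],
    [0.06, 0, 0, 0, 0],
    [0.06, 0, 0, 0, 0],
    [0.06, 0, 0, 0, 0]
  ],
  "force": 20
}}

```text
t: 1.5
tool_pos: [0.4004, -0.3757, 0.2406]
orientation: [-3.141, -0.063, 0.0]
force: [-0.0, -0.5, 0.2]
opening: 0.0603
gripper_force: 0.0
```

Create d.py:
```python
from h import *
from scipy.spatial.transform import Rotation as R
import sys
s=probe_bus.read_state(); M=R.from_rotvec(s["orientation"]).as_matrix(); w=np.array(eval(sys.argv[1]))
print("tool yaw",np.arctan2(M[1,0],M[0,0]),"tilt",np.arccos(-M[2,2]),"pos",s["tool_pos"],"delta tool",np.round(M.T@(w-s["tool_pos"]),4), "q6",s["q"][5])
```

```bash
python3 d.py '[.4005,-.3755,.055]'
```

```text
tool yaw 0.040156818128482624 tilt 8.056022952089235e-05 pos [ 0.4003786  -0.37570694  0.24059414] delta tool [ 1.000e-04 -2.000e-04  1.856e-01] q6 0.6836311893375174
```

In the tool's units: 0.03 m is 0.6, 0.02 m is 0.4.

Request:
{"name": "creep_tool", "arguments": {
  "segments": [
    [0.06, 0, 0, 0.6, 0],
    [0.06, 0, 0, 0.6, 0],
    [0.06, 0, 0, 0.6, 0],
    [0.06, 0, 0, 0.6, 0],
    [0.06, 0, 0, 0.6, 0],
    [0.06, 0, 0, 0.4, 0],
    [0.06, 0, 0, 0.312, 0],
    [0.06, 0, 0, 0, 0],
    [0.06, 0, 0, 0, 0],
    [0, 0, 0, 0, 0],
    [0, 0, 0, 0, 0],
    [0, 0, 0, 0, 0],
    [0, 0, 0, 0, 0],
    [0, 0, 0, 0, 0],
    [0, 0, 0, 0, 0],
    [0, 0, 0, 0, 0],
    [0, 0, 0, 0, 0]
  ],
  "force": 30
}}

```text
t: 3.2
tool_pos: [0.4004, -0.3756, 0.055]
orientation: [-3.141, -0.059, 0.0]
force: [-1.1, 1.0, 0.8]
opening: 0.0117
gripper_force: 30.0
```

Gripped: the opening is 11.7 mm, which matches the bar. Lifting 0.12 m.

In the tool's units: -0.02 m is -0.4, -0.01 m is -0.2.

Request:
{"name": "creep_tool", "arguments": {
  "segments": [
    [0, 0, 0, -0.2, 0],
    [0, 0, 0, -0.4, 0],
    [0, 0, 0, -0.4, 0],
    [0, 0, 0, -0.4, 0],
    [0, 0, 0, -0.4, 0],
    [0, 0, 0, -0.4, 0],
    [0, 0, 0, -0.2, 0],
    [0, 0, 0, 0, 0],
    [0, 0, 0, 0, 0],
    [0, 0, 0, 0, 0]
  ]
}}

```text
t: 4.2
tool_pos: [0.3998, -0.375, 0.1735]
orientation: [-3.139, -0.059, 0.002]
force: [-0.3, -0.9, -2.2]
opening: 0.0115
gripper_force: 30.0
```

```bash
python3 d.py '[.5332,-.3658,.175]'
```

```text
tool yaw 0.03782260073618396 tilt 0.002385120389091044 pos [ 0.39982873 -0.37502936  0.17353116] delta tool [ 0.1336 -0.0042 -0.0017] q6 0.6860380884243861
```

In the tool's units: 0.022 m is 0.44, 0.012 m is 0.24, 0.036 rad / 4 = 0.009.

Request:
{"name": "creep_tool", "arguments": {
  "segments": [
    [0, 0.24, 0, -0.1, 0],
    [0, 0.44, -0.02, 0, 0],
    [0, 0.44, -0.02, 0, 0],
    [0, 0.44, -0.02, 0, 0],
    [0, 0.44, -0.02, 0, 0],
    [0, 0.44, 0, 0, 0],
    [0, 0.232, 0, 0, 0],
    [0, 0, 0, 0, 0.009],
    [0, 0, 0, 0, 0.009],
    [0, 0, 0, 0, 0],
    [0, 0, 0, 0, 0],
    [0, 0, 0, 0, 0]
  ]
}}

```text
t: 5.4
tool_pos: [0.5337, -0.3667, 0.1799]
orientation: [-3.141, 0.053, 0.0]
force: [-0.2, -0.1, -1.9]
opening: 0.0117
gripper_force: 30.0
```

```bash
python3 d.py '[.5332,-.3658,.175]'
```

Run:
```python
from h import *
import cv2
C=cams()
for n,(r,c) in dict(top=(slice(120,220),slice(205,345)),scene=(slice(135,235),slice(240,380))).items():
    cv2.imwrite(f"pics/{n}2.png",cv2.resize(cv2.cvtColor(C[n]["image"][r,c],cv2.COLOR_RGB2BGR),None,fx=5,fy=5,interpolation=cv2.INTER_CUBIC))
```

```text
tool yaw -0.033593829558093785 tilt 0.0002548413497645721 pos [ 0.53366487 -0.3666528   0.17991916] delta tool [-0.0005 -0.0008  0.0049] q6 0.923238628143386
```

View pics/scene2.png

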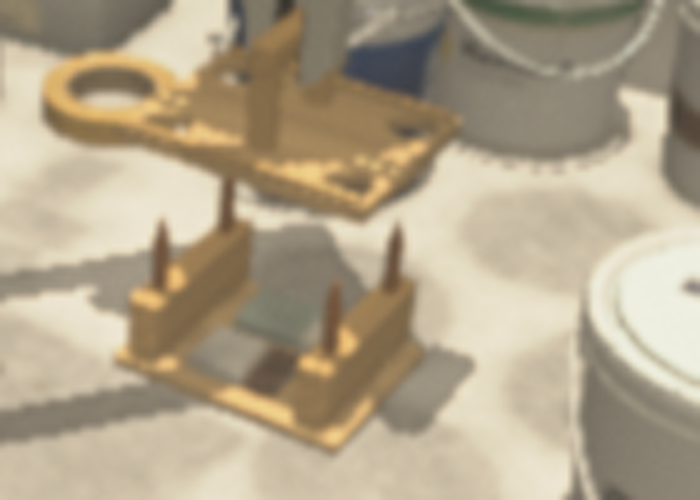

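View pics/top2.png

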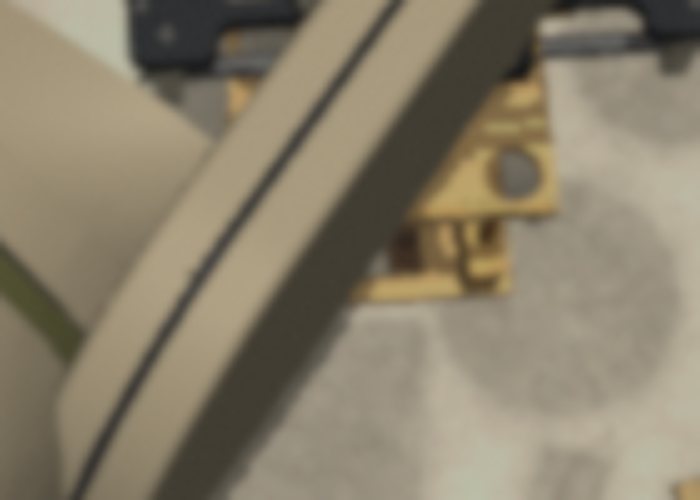

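The scene crop shows the tray held level above the four posts. Its near-right hole is at (358,180), the right hole at (410,128) and the left at (185,122). The tips are at (162,222), (335,283) and (398,225). The top crop shows the near-right hole at (516,172).

Run:
```python
from h import *
C=cams(); np.set_printoptions(precision=4,suppress=True)
s=lambda u:(np.array(u,float)+.5)/5+[240,135]-.5
t=lambda u:(np.array(u,float)+.5)/5+[205,120]-.5
print("hole2",tri(C,{"top":t((516,172)),"scene":s((358,180))}))
q=[(.03,.045,0),(.03,-.045,0),(-.03,-.045,0),(-.03,.045,0)]
print("tray",fit(C,q,[("scene",2,s((358,180))),("scene",1,s((410,128))),("scene",3,s((185,122))),("top",2,t((516,172)))]))
o=[("scene",2,s((335,283))),("scene",1,s((398,225))),("scene",3,s((162,222)))]
print("rack",fit(C,q,o+[("top",i,pc("top",a)) for i,a in enumerate([(366,60),(580,48),(596,183),(375,195)])]))
st=probe_bus.read_state(); c,sn=np.cos(-.034),np.sin(-.034)
print("expected hole2",st["tool_pos"]+[-.03*c-.045*sn*-1*-1,-.03*sn-.045*c,-.047])
```

```text
hole2 [ 0.5039 -0.4125  0.1334]
tray (array([ 0.5368, -0.3689,  0.1318, -0.0443]), np.float64(1.9265918534557613))
rack (array([ 0.5333, -0.3659,  0.0807, -0.0321]), np.float64(0.4638027482748157))
expected hole2 [ 0.5053 -0.4106  0.1331]
```

The tray hangs where the TCP predicts, within about 2 mm against a 7 mm hole clearance. Lowering it.

In the tool's units: 0.01 m is 0.2, -0.0008 m is -0.016.

Request:
{"name": "creep_tool", "arguments": {
  "segments": [
    [0, -0.008, -0.016, 0.1, 0],
    [0, 0, 0, 0.2, 0],
    [0, 0, 0, 0.2, 0],
    [0, 0, 0, 0.2, 0],
    [0, 0, 0, 0.2, 0],
    [0, 0, 0, 0.2, 0],
    [0, 0, 0, 0.2, 0],
    [0, 0, 0, 0.1, 0],
    [0, 0, 0, 0.06, 0],
    [0, 0, 0, 0.04, 0],
    [0, 0, 0, 0.04, 0],
    [0, 0, 0, 0, 0],
    [0, 0, 0, 0, 0],
    [0, 0, 0, 0, 0]
  ]
}}

```text
t: 7.0
tool_pos: [0.5336, -0.3659, 0.1034]
orientation: [3.141, -0.054, 0.001]
force: [-0.6, -0.2, -3.1]
opening: 0.0117
gripper_force: 30.0
```

```bash
python3 d.py '[.5333,-.366,.099]'
```

```text
tool yaw -0.034123520814168355 tilt 0.0006018116766947757 pos [ 0.53358984 -0.36594315  0.1034317 ] delta tool [-0.0003  0.0001  0.0044] q6 0.9245516009040032
```

In the tool's units: 0.001 m is 0.02, 0.0005 m is 0.01.

Request:
{"name": "creep_tool", "arguments": {
  "segments": [
    [0, 0, 0, 0.02, 0],
    [0, 0, 0, 0.02, 0],
    [0, 0, 0, 0.02, 0],
    [0, 0, 0, 0.02, 0],
    [0, 0, 0, 0.01, 0],
    [0, 0, 0, 0, 0],
    [0, 0, 0, 0, 0],
    [0, 0, 0, 0, 0]
  ]
}}

```text
t: 7.8
tool_pos: [0.5335, -0.3659, 0.0991]
orientation: [3.141, -0.054, 0.0]
force: [-3.7, 2.3, 6.4]
opening: 0.012
gripper_force: 30.0
```

The vertical force flipped from −3.1 to +6.4 N, so the tray is on the rails. Releasing and retreating.

In the tool's units: -0.04 m is -0.8, -0.03 m is -0.6.

Request:
{"name": "creep_tool", "arguments": {
  "segments": [
    [0.02, 0, 0, 0, 0],
    [0.04, 0, 0, 0, 0],
    [0.06, 0, 0, 0, 0],
    [0.06, 0, 0, 0, 0],
    [0.06, 0, 0, 0, 0],
    [0.06, 0, 0, 0, 0],
    [0.06, 0, 0, -0.4, 0],
    [0.06, 0, 0, -0.6, 0],
    [0.06, 0, 0, -0.6, 0],
    [0.06, 0, 0, -0.6, 0],
    [0.06, 0, 0, -0.6, 0],
    [0.06, -0.6, 0, 0, 0],
    [0.06, -0.8, 0, 0, 0],
    [0.06, -0.8, 0, 0, 0],
    [0.06, -0.8, 0, 0, 0],
    [0.06, 0, 0, 0, 0],
    [0.06, 0, 0, 0, 0]
  ]
}}

```text
t: 9.5
tool_pos: [0.3831, -0.3609, 0.2389]
orientation: [3.14, -0.056, 0.002]
force: [0.3, -0.0, -0.1]
opening: 0.0598
gripper_force: 0.0
```

Run:
```python
from h import *
import cv2
C=cams()
for n,(r,c) in dict(top=(slice(120,220),slice(205,345)),scene=(slice(135,235),slice(240,380))).items():
    a=cv2.resize(cv2.cvtColor(C[n]["image"][r,c],cv2.COLOR_RGB2BGR),None,fx=4,fy=3,interpolation=cv2.INTER_CUBIC); g=a if n=="top" else np.vstack([g,a])
cv2.imwrite("pics/end.png",g)
```

```text
(no output)
```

View pics/end.png

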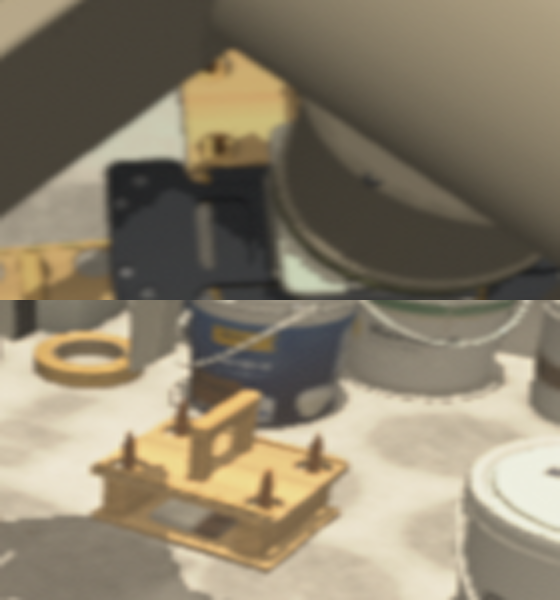

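The lower half (scene view) shows the tray flat on both rails, with posts through all four holes at (130,450), (183,415), (317,450) and (266,488). The gripper is clear, so I'm handing in.

```bash
python3 -c "
from plant import robot, camrig, probe_bus
print(robot.close_job())"
```

```text
the job is handed in; nothing more can be done
None
```

The longer tray lies flat on the rack's two rails with all four posts through its holes, the gripper released it cleanly, the square tray was not handled, and the job was handed in at about 9.5 s of the 45 s allowed; no verdict was printed.

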